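# Close the fuse box with its four lid clips

## Robot

A 6-joint arm with a two-finger parallel gripper is mounted at the origin on the work surface. World frame = base frame: x ahead of the robot, y to its left, z up, the work surface at z = 0. Lengths are in mm, angles in rad, forces in N, time in s.
With the tool pointing down it reaches from about 275 to 1000 mm from the base axis. Payload 8.4 kg.
Tool frame: the origin (TCP) lies at the very end of the fingers, on their centre line; the grasp point (between the pads) lies 19 mm behind it; z points along the fingers, y is the line along which they close (so a half turn about z gives the same grasp; the last joint's range is limited). The gripper opens to 85 mm and grips with 20 to 120 N. Pads are 22 mm wide; open, the fingers measure 114 mm over their backs; the gripper's body (76 mm by 85 mm) begins 54 mm behind the grasp point. The pads swing forward as they close: fully open they stand 13 mm farther back than shut.
Start: joints at [-0.002, 0.353, 1.633, -0, 1.155, -0.002], TCP at [625.002, -0, 231.281] pointing down, gripper open.
Joint ranges: [-2.63, 2.63], [-0.92, 2.1], [0.06, 2.66], [-1.3, 4.44], [0, 2.69], [-3.02, 3.02]. Speed limits (rad/s): [2.22, 2.22, 2.79, 3.14, 3.14, 3.14].

## Interface

Orientations are given as [roll, pitch, yaw] about the fixed x, y, z axes, in that order (R = Rz(yaw) Ry(pitch) Rx(roll)).
In Python, from rig import sensors, grab_frame, camera_params, order gives the robot as it stands. The module is installed in compiled form; this text tells all that it offers.
- The arm moves only by the tool move_arm, never from a script. Its argument "motion" is a list of rows, each a list of 7 numbers: the turn, a rotation vector about the tool's x, y, z in rad, then the shift along the tool's x, y, z in m, then the finger opening in m, from 0 to 0.0854. A call has 1 to 8 rows; each row is the pose to reach, as a shift and turn from the pose commanded when the call began, along the tool's axes at that moment; what a row does not reach only later rows make up. A row lasts 1/8 s, in which the tool goes at most 62.5 mm and 10.7 degrees, less where a joint would pass 70% of its speed; a pose out of reach is approached as far as the arm can. A call with a gripper value outside its range is refused whole. The fingers move at their own pace and stop on an object; "grip_force" is the grip in N (left out, the last holds). Time passes only in rows, so rows that repeat a pose let the fingers close. It gives the time, the measured TCP pose, the force, the opening and the grip force at its end, in the units of the state.
- sensors.sense(): the state, without advancing time (a new reading comes with each control period).
- grab_frame(name): name is "scene" or "side" or "wrist"; returns (picture, depth): 384x512x3 uint8, red, green, blue; 384x512 float32, mm along the optical axis (not along the pixel's ray), 0 where there is no reading.
- camera_params(name): a dict with "camera_matrix" (3x3 intrinsics, pixels), "k1" (the pictures are not rectified: a ray, as slopes to the right and down, at radius r is drawn at 1 + k1 r^2 times it, then the intrinsics apply), "world_from_camera" (4x4, takes a point from camera to world coordinates). Camera axes: x right, y down, z forward; pixel columns grow to the right and rows downward; lengths in mm; the calibration is good to about 2 mm. A picture is of the moment at which its call begins: read the wrist's pose just before it. camera_params takes no time and is no camera call; for the wrist camera it gives the pose at the moment of the call.
- order.sign_off(): hands the job in; it is judged then, once.
The state is a dict: "clock": time; "qpos": joint angles; "qvel": joint speeds; "joint_efforts": joint torques, N m; "eef_pos": TCP position; "tcp_rot": TCP orientation; "contact_force": force on the tool from outside, world axes, zero at the start; "wrist_torque": the same for the moment, N m; "opening": opening from 0.0 (shut) to 1.0 (fully open); "grasp_force": force on a finger pad.
Only numpy, scipy, OpenCV 4.12 (cv2) and the standard library are available. Lean on these libraries where they do the work, as an engineer would, in place of code of your own. Each camera call takes 0.05 s, during which the arm holds its last target. There are 200 camera calls.

## Task

Put the loose blue lid squarely onto the grey fuse box so that it sits fully home, then snap its four orange clips down one at a time in opposite-corner order: any one first, then the one diagonally across, then a third, then the last. Lower the lid softly, do not drop it, and press each clip only as hard as it takes to snap home, since a clip cracks above 30 N; leave the lamp, the insulator, the screwdriver and the stand alone.

Things in the scene. Friction and masses are not known exactly. Their poses are not given: they have to be found in the camera images.
- box: Grey plastic fuse storage box, screwed to the shelf, open on top, cartridge fuses inside. Rim 160 mm (x) by 200 mm (y) outside, 75 mm high; opening in the rim 134 by 174 mm. Origin: centre of its underside, z up.
- box_rim (a point): Centre of the box's opening, level with the top of the rim, 75 mm above the box's origin; same axes as the box.
- lid: Blue loose lid, 0.5 to 0.8 kg, beside the box. Plate 160 (x) x 200 (y) x 6 mm on a rubber plug 10 mm deep (130 x 170 mm, lower half 124 x 164) that enters the box's opening with 2 mm play each side. Origin: centre of the plug's underside, z up. Fits either way round (half turn). Seated: origin 10 mm below the rim, lid x along box x. Diagonal pairs: 1-3, 2-4.
- lid_handle (a point): Grip point in the middle of the lid's handle, 46 mm above the lid's origin, 30 mm above the plate. The handle is a bar 14 mm thick (lid x), 70 mm long (lid y), from the plate up to 36 mm above it; pinch it across lid x.
- insulator: White ceramic insulator block 50 x 36 x 30 mm with two brass studs, loose bystander; origin under its centre.
- lamp: Amber glass pilot lamp, 34 mm wide, 58 mm tall, standing loose, fragile bystander; origin under its centre.
- screwdriver: Orange-handled screwdriver 190 mm long, 26 mm thick, lying loose, bystander; origin under its middle, x axis towards the tip.
- stand: White tiered plastic stand with three trays, 180 x 160 mm, 205 mm tall, fixed, bystander; origin under its middle.
- clip_1 (a joint): Orange clip at the lid's +x +y corner: angle in rad, 0 = shut (level, hard stop), grows as the wing lifts; starts at 0.40 to 0.52. Pressed straight down with closed fingertips at its press point it swings freely at first, then from about 0.13 resists with up to about 12 N (most near 0.07); only below about 0.04, the last 2 mm, does it snap home; let go earlier, it stays up. It cracks above 30 N.
- press_1 (a point): Nominal press point of clip 1, fixed to the lid: top of the shut wing, 30 mm out from its pin, 17 mm above the plate. The wing is 26 mm wide (lid x), runs 55 mm from the pin out along lid y, past the lid's short edge. The real shut height is up to 4 mm higher or lower, different for each clip and shown by no reading (the posts sit in slots): feel for it.
- clip_2 (a joint): Orange clip at the lid's -x +y corner: angle in rad, 0 = shut (level, hard stop), grows as the wing lifts; starts at 0.40 to 0.52. Pressed straight down with closed fingertips at its press point it swings freely at first, then from about 0.13 resists with up to about 12 N (most near 0.07); only below about 0.04, the last 2 mm, does it snap home; let go earlier, it stays up. It cracks above 30 N.
- press_2 (a point): Nominal press point of clip 2, fixed to the lid: top of the shut wing, 30 mm out from its pin, 17 mm above the plate. The wing is 26 mm wide (lid x), runs 55 mm from the pin out along lid y, past the lid's short edge. The real shut height is up to 4 mm higher or lower, different for each clip and shown by no reading (the posts sit in slots): feel for it.
- clip_3 (a joint): Orange clip at the lid's -x -y corner: angle in rad, 0 = shut (level, hard stop), grows as the wing lifts; starts at 0.40 to 0.52. Pressed straight down with closed fingertips at its press point it swings freely at first, then from about 0.13 resists with up to about 12 N (most near 0.07); only below about 0.04, the last 2 mm, does it snap home; let go earlier, it stays up. It cracks above 30 N.
- press_3 (a point): Nominal press point of clip 3, fixed to the lid: top of the shut wing, 30 mm out from its pin, 17 mm above the plate. The wing is 26 mm wide (lid x), runs 55 mm from the pin out along lid y, past the lid's short edge. The real shut height is up to 4 mm higher or lower, different for each clip and shown by no reading (the posts sit in slots): feel for it.
- clip_4 (a joint): Orange clip at the lid's +x -y corner: angle in rad, 0 = shut (level, hard stop), grows as the wing lifts; starts at 0.40 to 0.52. Pressed straight down with closed fingertips at its press point it swings freely at first, then from about 0.13 resists with up to about 12 N (most near 0.07); only below about 0.04, the last 2 mm, does it snap home; let go earlier, it stays up. It cracks above 30 N.
- press_4 (a point): Nominal press point of clip 4, fixed to the lid: top of the shut wing, 30 mm out from its pin, 17 mm above the plate. The wing is 26 mm wide (lid x), runs 55 mm from the pin out along lid y, past the lid's short edge. The real shut height is up to 4 mm higher or lower, different for each clip and shown by no reading (the posts sit in slots): feel for it.

How it is judged (in metres and radians):
On the way, in this order (a step that is already met when the one before it is completed fails the run):
1. the lid sits home on the box with all four clips still up (horizontal distance between lid and box_rim below 0.005 m and z of lid in the frame of box_rim between -0.013 and -0.007 m and angle between lid's own z axis and vertical below 0.03 rad and angle between the x axis of lid and the x axis of box, either way round below 0.05 rad and value of joint each of clip_1, clip_2, clip_3, clip_4 above 0.12 rad), for 0.2 s.
2. one clip is shut, the other three up (((value of joint clip_1 below 0.03 rad and value of joint each of clip_2, clip_3, clip_4 above 0.12 rad) or (value of joint each of clip_1, clip_3, clip_4 above 0.12 rad and value of joint clip_2 below 0.03 rad) or (value of joint each of clip_1, clip_2, clip_4 above 0.12 rad and value of joint clip_3 below 0.03 rad) or (value of joint each of clip_1, clip_2, clip_3 above 0.12 rad and value of joint clip_4 below 0.03 rad))), for 0.2 s.
3. two diagonally opposite clips are shut, the other two up (((value of joint each of clip_1, clip_3 below 0.03 rad and value of joint each of clip_2, clip_4 above 0.12 rad) or (value of joint each of clip_1, clip_3 above 0.12 rad and value of joint each of clip_2, clip_4 below 0.03 rad))), for 0.2 s.
4. three clips are shut (((value of joint clip_1 above 0.12 rad and value of joint each of clip_2, clip_3, clip_4 below 0.03 rad) or (value of joint each of clip_1, clip_3, clip_4 below 0.03 rad and value of joint clip_2 above 0.12 rad) or (value of joint each of clip_1, clip_2, clip_4 below 0.03 rad and value of joint clip_3 above 0.12 rad) or (value of joint each of clip_1, clip_2, clip_3 below 0.03 rad and value of joint clip_4 above 0.12 rad))), for 0.2 s.
5. all four clips are shut (value of joint each of clip_1, clip_2, clip_3, clip_4 below 0.03 rad), for 0.2 s.
At the end, for the whole second after the job is handed in: The lid is at rest on the box: centre within 5 mm of the opening's centre, origin 10 mm (+-3 mm) below the rim, level within 0.03 rad and square within 0.05 rad (either way round); all four clips below 0.03 rad; lamp upright and lamp, insulator and screwdriver within 20 mm of where they were (all of step 5 and horizontal distance between lid and box_rim below 0.005 m and z of lid in the frame of box_rim between -0.013 and -0.007 m and angle between lid's own z axis and vertical below 0.03 rad and angle between the x axis of lid and the x axis of box, either way round below 0.05 rad and linear speed of lid below 0.02 m/s and not (distance of insulator from where it was at the start of the episode above 0.02 m) and not (distance of lamp from where it was at the start of the episode above 0.02 m) and not (distance of screwdriver from where it was at the start of the episode above 0.02 m) and not (angle between lamp's own z axis and vertical above 0.3 rad)); the robot touches nothing.
It fails at once if a clip is pressed with more than 30 N (contact force between the fingers and clip_1_c0 above 30 N or contact force between the fingers and clip_2_c0 above 30 N or contact force between the fingers and clip_3_c0 above 30 N or contact force between the fingers and clip_4_c0 above 30 N).
It fails at once if two clips on the same side are shut while the other two are up ((value of joint each of clip_1, clip_2 below 0.03 rad and value of joint each of clip_3, clip_4 above 0.12 rad) or (value of joint each of clip_1, clip_4 above 0.12 rad and value of joint each of clip_2, clip_3 below 0.03 rad) or (value of joint each of clip_1, clip_2 above 0.12 rad and value of joint each of clip_3, clip_4 below 0.03 rad) or (value of joint each of clip_1, clip_4 below 0.03 rad and value of joint each of clip_2, clip_3 above 0.12 rad)).
It fails at once if the lid is dropped or slammed onto the box (faster than 0.25 m/s in the last 20 mm) (horizontal distance between lid and box_rim below 0.03 m and z of lid in the frame of box_rim below 0.01 m and linear speed of lid above 0.25 m/s).
It fails at once if the lamp, the insulator or the screwdriver is moved more than 20 mm, or the lamp tipped (distance of any of insulator, lamp, screwdriver from where it was at the start of the episode above 0.02 m or angle between lamp's own z axis and vertical above 0.3 rad).
It fails at once if the stand is struck with more than 10 N (contact force between any of the fingers, the arm and stand above 10 N).
It also fails if it takes over 64 s, if anything falls off the work surface, if the arm or the gripper's body presses on something with over 40 N, if the wrist force passes 120 N, or if a joint passes its speed limit or range.

## Working session

There is one attempt and no reset: what is moved stays moved. The work goes in short steps, Python scripts to look and compute and a tool call to move; the robot and the scene stay as the last step left them, time stands still between calls to the robot, and variables do not carry over. Pictures are saved under pics/ and viewed, at most 10 in all, crops included, and the job is handed in when it is done.

Besides the shell and the picture viewer there is one more tool, called after "Emit:" in YAML: its name, and indented under it one key for each argument. move_arm: Moves the arm, as the interface text tells. Its arguments: {"type":"object","properties":{"motion":{"type":"array","items":{"type":"array","items":{"type":"number"}}},"grip_force":{"type":"number"}},"required":["motion"]}

```bash
mkdir -p pics; python3 - <<'E'
from rig import *
import cv2,numpy as np
s=sensors.sense();print(s)
for n in("scene","side","wrist"):
    p=camera_params(n);im,d=grab_frame(n)
    np.savez(f"{n}0.npz",im=im,d=d,K=p["camera_matrix"],k1=p["k1"],T=p["world_from_camera"])
    print(n,p)
    cv2.imwrite(f"pics/{n}0.png",im[:,:,::-1])
E
```

```text
{'clock': 0.0, 'qpos': array([-2.42499272e-03,  3.53704353e-01,  1.63418035e+00, -3.58113442e-05,
        1.15521271e+00, -2.39168733e-03]), 'qvel': array([ 9.14746083e-04, -1.95370024e-04,  1.11243082e-03,  9.59022026e-04,
        1.05487254e-03, -8.29541647e-06]), 'joint_efforts': array([-2.03471049e-03, -6.05236173e+01, -3.42063046e+01, -2.62302356e-04,
        9.48130677e-03,  3.61521288e-06]), 'eef_pos': array([ 6.24488296e+02, -2.56060841e-02,  2.30506819e+02]), 'tcp_rot': array([-3.14008782e+00,  2.91423113e-05,  1.57077753e+00]), 'contact_force': array([-0.92970512, -0.45791374, -0.0732834 ]), 'wrist_torque': array([-0.03315904, -0.06792833,  0.05616007]), 'grasp_force': 0.0, 'opening': 1.0021270530415165}
scene {'camera_matrix': array([[378.53143048,   0.        , 260.75037534],
       [  0.        , 378.53143048, 195.16685017],
       [  0.        ,   0.        ,   1.        ]]), 'k1': -0.015628607983436658, 'world_from_camera': array([[-6.20597987e-01,  6.25806038e-01, -4.72466868e-01,
         1.10443381e+03],
       [ 7.84056770e-01,  5.03420663e-01, -3.63073846e-01,
   
[... 634 characters left out ...]
-7.01302529e-01,
         9.69909015e+02],
       [ 0.00000000e+00,  0.00000000e+00,  0.00000000e+00,
         1.00000000e+00]])}
wrist {'camera_matrix': array([[341.93315302,   0.        , 259.6306051 ],
       [  0.        , 341.93315302, 194.89732098],
       [  0.        ,   0.        ,   1.        ]]), 'k1': -0.027672658268718082, 'world_from_camera': array([[ 9.99996858e-01,  8.49640450e-04, -2.35861674e-03,
         6.25154371e+02],
       [ 1.11805258e-04, -9.54997351e-01, -2.96614308e-01,
         7.62443243e+01],
       [-2.50448825e-03,  2.96613112e-01, -9.54994445e-01,
         3.74336585e+02],
       [ 0.00000000e+00,  0.00000000e+00,  0.00000000e+00,
         1.00000000e+00]])}
```

View pics/scene0.png

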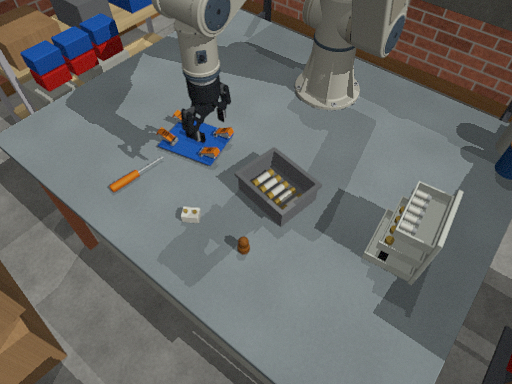

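View pics/side0.png

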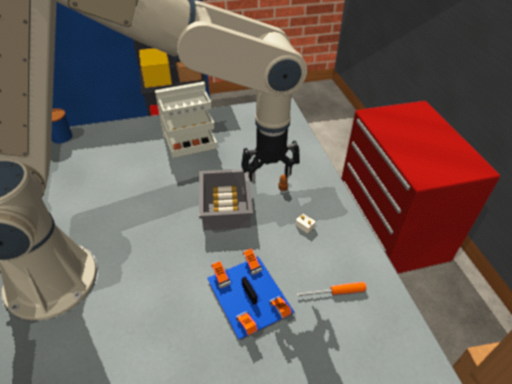

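The scene view shows the lid at about (197,140), box (277,187), insulator (191,214), lamp (243,245), screwdriver (135,178) and stand (415,232). The side view shows the lid at about (250,293), with the handle bar at (249,289), and the box at (226,195).

```bash
cat > h.py <<'E'
import numpy as np,cv2
from rig import *
def cloud(n,f=None):
    if f is not None:
        q=np.load(f);im,d,K,k1,T=[q[k] for k in("im","d","K","k1","T")]
    else:
        p=camera_params(n);im,d=grab_frame(n);K,k1,T=p["camera_matrix"],p["k1"],p["world_from_camera"]
    v,u=np.mgrid[:384,:512]
    pts=np.stack([u,v],-1).reshape(-1,1,2).astype(float)
    n_=cv2.undistortPoints(pts,K,np.array([float(k1),0,0,0])).reshape(384,512,2)
    P=np.dstack([n_*d[...,None],d])@T[:3,:3].T+T[:3,3]
    P[d==0]=np.nan
    return im,P,cv2.cvtColor(im,cv2.COLOR_RGB2HSV)
def rect(xy):
    (c,s,a)=cv2.minAreaRect(xy.astype(np.float32));return np.round(c,1),np.round(s,1),round(a,2)
E
python3 - <<'E'
from h import *
for n in("scene","side"):
    im,P,H=cloud(n,n+"0.npz");x,y,z=P[...,0],P[...,1],P[...,2]
    tab=(x>300)&(x<900)&(abs(y)<500)
    print(n,"table z",np.nanmedian(z[tab&(abs(z)<15)]))
    b=tab&(H[...,0]>100)&(H[...,0]<125)&(H[...,1]>150)&(z<60)
    print("lid z pct",np.nanpercentile(z[b],[5,50,95]),rect(P[b][:,:2]),b.sum())
    o=tab&(H[...,0]<14)&(H[...,1]>190)&(H[...,2]>120)&(z<80)
    k,l,st,c=cv2.connectedComponentsWithStats(o.astype(np.uint8))
    for i in range(1,k):
        if st[i,4]>15: print("orange",st[i,4],c[i].round(),np.nanmedian(P[l==i],0).round(),np.nanmax(z[l==i]).round())
    r=tab&(z>66)&(z<82)&(H[...,1]<60)
    k,l,st,c=cv2.connectedComponentsWithStats(r.astype(np.uint8))
    for i in range(1,k):
        if st[i,4]>100: print("rim",st[i,4],c[i].round(),np.nanmedian(z[l==i]),rect(P[l==i][:,:2]))
E
```

```text
scene table z -0.7241583261330788
lid z pct [11.99025903 14.9573872  18.13796793] (array([ 525.5, -186.4]), array([162.4, 201. ]), 13.32) 1232
rim 1090 [278. 181.] 73.56016908911158 (array([530. , 154.5]), array([204.8, 162.8]), 80.94)
rim 155 [392. 223.] 79.85603871496471 (array([460.8, 486.3]), array([146.4,  16.4]), 6.33)
side table z 0.3477649449008595
lid z pct [12.98830889 15.90880332 19.42831061] (array([ 523.5, -187.8]), array([160.9, 201.1]), 13.14) 2837
orange 148 [251. 259.] [551. -97.  47.] 60.0
orange 158 [219. 272.] [ 458. -121.   49.] 62.0
orange 180 [349. 289.] [ 786. -241.   22.] 28.0
orange 128 [282. 307.] [ 589. -269.   50.] 62.0
orange 126 [248. 324.] [ 497. -285.   48.] 60.0
rim 816 [224. 195.] 74.57611126809843 (array([527.8, 155.8]), array([209.3, 159.1]), 81.11)
```

Emit:
move_arm:
  motion:
    - [0,0,-0.058,-0.047,-0.025,0,0.06]
    - [0,0,-0.116,-0.094,-0.05,0,0.06]
    - [0,0,-0.174,-0.14,-0.075,0,0.06]
    - [0,0,-0.232,-0.187,-0.1,0,0.06]
    - [0,0,-0.232,-0.187,-0.1,0,0.06]
    - [0,0,-0.232,-0.187,-0.1,0,0.06]
  grip_force: 60

```text
clock: 0.9
eef_pos: [525.0, -187.0, 231.2]
tcp_rot: [3.141, -0.0, 1.801]
contact_force: [0.1, -0.4, -0.2]
opening: 0.705
grasp_force: 0.0
```

```bash
cat > w.py <<'E'
import sys
from h import *
tag=sys.argv[1]
s=sensors.sense();print(s["clock"],s["eef_pos"].round(1),s["tcp_rot"].round(4),s["contact_force"].round(1),s["qpos"].round(2))
p=camera_params("wrist");im,d=grab_frame("wrist")
np.savez(tag+".npz",im=im,d=d,K=p["camera_matrix"],k1=p["k1"],T=p["world_from_camera"])
cv2.imwrite(f"pics/{tag}.png",im[:,:,::-1])
im,P,H=cloud("wrist",tag+".npz");z=P[...,2]
print("table",np.nanmedian(z[abs(z)<12]))
b=(H[...,0]>100)&(H[...,0]<125)&(H[...,1]>150)
k,l,st,c=cv2.connectedComponentsWithStats(b.astype(np.uint8))
b=l==1+st[1:,4].argmax() if k>1 else b
if b.sum()>500: print("lid",np.nanpercentile(z[b],[5,50,95]),rect(P[b][:,:2]),b.sum())
r=(z>68)&(z<82)&(H[...,1]<70)
k,l,st,c=cv2.connectedComponentsWithStats(r.astype(np.uint8))
for i in range(1,k):
    if st[i,4]>300: print("rim",st[i],np.nanmedian(z[l==i]),rect(P[l==i][:,:2]))
E
python3 w.py w1
```

```text
0.9 [ 525.  -187.   231.2] [ 3.1414e+00 -4.0000e-04  1.8014e+00] [ 0.1 -0.4 -0.2] [-0.35  0.25  1.78  0.    1.11 -0.58]
table 1.0282242550360365
lid [15.7581528  17.00383995 18.36353672] (array([ 522.2, -189.9]), array([159.3, 205.6]), 13.56) 20507
```

View pics/w1.png

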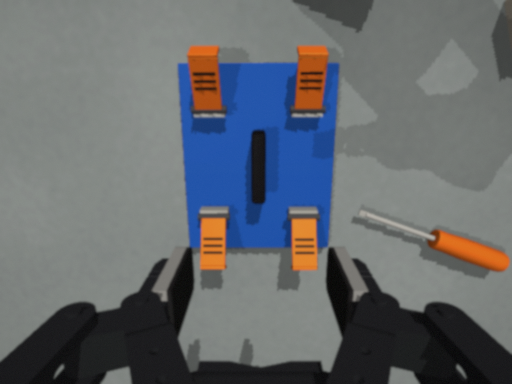

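The wrist view shows the lid square in frame: plate corners at about (180,63), (338,63), (187,248) and (330,248), with the handle at (259,167). All four clips are up. I'll refine with edge fits.

```bash
cat > e.py <<'E'
from h import *
def plane(f,zp):
    q=np.load(f);K,k1,T=q["K"],float(q["k1"]),q["T"]
    v,u=np.mgrid[:384,:512]
    n=cv2.undistortPoints(np.stack([u,v],-1).reshape(-1,1,2).astype(float),K,np.array([k1,0,0,0])).reshape(384,512,2)
    r=np.dstack([n,np.ones((384,512))])@T[:3,:3].T
    return (T[:3,3]+r*((zp-T[2,3])/r[...,2])[...,None])[...,:2]
def edges(xy,c,a):
    """median edge positions of a mask's plane points in the frame (c, angle a): centre, size, angle from long/short edges"""
    R=np.array([[np.cos(a),np.sin(a)],[-np.sin(a),np.cos(a)]])
    p=(xy-c)@R.T;out=[];angs=[]
    for k in(0,1):
        o=p[:,1-k];m=np.percentile(abs(o),97)*.92
        b=np.round(o/3).astype(int);bb=[i for i in np.unique(b) if abs(i*3)<m]
        lo=np.array([p[b==i,k].min() for i in bb]);hi=np.array([p[b==i,k].max() for i in bb]);t=np.array(bb)*3.
        out.append((np.median(lo),np.median(hi)))
        for e in(lo,hi):
            g=abs(e-np.median(e))<4;angs.append(np.polyfit(t[g],e[g],1)[0]*(-1 if k==0 else 1))
    mid=np.array([sum(o)/2 for o in out]);
    return (c+R.T@mid).round(1),[round(o[1]-o[0],1) for o in out],np.round(np.degrees(a+np.array(angs)),2)
def lid(f,c,adeg,zp):
    im,P,H=cloud("wrist",f)
    b=((H[...,0]>100)&(H[...,0]<125)&(H[...,1]>150)).astype(np.uint8)
    k,l,st,_=cv2.connectedComponentsWithStats(b);b=l==1+st[1:,4].argmax()
    return edges(plane(f,zp)[b],c,np.radians(adeg))
def rim(f,c,adeg,zp=75):
    im,P,H=cloud("wrist",f);z=P[...,2]
    b=((z>zp-7)&(z<zp+7)&(H[...,1]<70)).astype(np.uint8)
    k,l,st,_=cv2.connectedComponentsWithStats(b);b=l==1+st[1:,4].argmax()
    return edges(plane(f,zp)[b],c,np.radians(adeg))
E
python3 - <<'E'
from e import *
print(lid("w1.npz",np.array([524,-188]),13.4,16))
im,P,H=cloud("wrist","w1.npz");xy=plane("w1.npz",52)
d=(H[...,2]<40)&(np.linalg.norm(P[...,:2]-[524,-188],axis=-1)<60)&(P[...,2]>40)
print(rect(xy[d]),d.sum(),np.nanmedian(P[d][:,2]))
E
```

```text
(array([ 523.3, -185.7]), [np.float64(157.3), np.float64(196.8)], array([13.32, 13.18, 13.25, 14.47]))
(array([ 544. , -299.8]), array([623.9, 303.6]), 13.31) 27733 294.70062302227996
```

Emit:
move_arm:
  motion:
    - [0,0,0.098,0.0555,-0.0135,0,0.06]
    - [0,0,0.195,0.111,-0.027,0,0.06]
    - [0,0,0.293,0.1664,-0.041,0,0.06]
    - [0,0,0.39,0.222,-0.054,0,0.06]
    - [0,0,0.39,0.277,-0.0675,0,0.06]
    - [0,0,0.39,0.3335,-0.075,-0.059,0.06]
    - [0,0,0.39,0.3335,-0.075,-0.059,0.06]
    - [0,0,0.39,0.3335,-0.075,-0.059,0.06]

```text
clock: 1.95
eef_pos: [375.7, 121.6, 291.0]
tcp_rot: [3.14, -0.001, 1.416]
contact_force: [-0.3, -0.3, -0.4]
opening: 0.703
grasp_force: 0.0
```

```bash
python3 w.py w2; python3 -c "
from e import *
print(rim('w2.npz',np.array([529,155]),-9.,75))"
```

```text
1.95 [375.7 121.6 291. ] [ 3.1396e+00 -9.0000e-04  1.4160e+00] [-0.3 -0.3 -0.4] [ 0.31 -0.09  2.01 -0.    1.21  0.46]
table 1.1586438983359812
lid [14.76251236 16.74379016 18.74427924] (array([490.3,  -6.7]), array([ 42.9, 305.9]), 32.39) 655
rim [ 317    0  180  202 9916] 75.71417019750069 (array([528.5, 156.5]), array([200.6, 162.1]), 80.72)
rim [ 17 254  30  72 618] 75.13432638565939 (array([76.2,  8. ]), array([93.4, 16.4]), 82.37)
(array([527.7, 156.6]), [np.float64(161.2), np.float64(198.8)], array([-9.57, -9.44, -9.48, -9.23]))
```

View pics/w2.png

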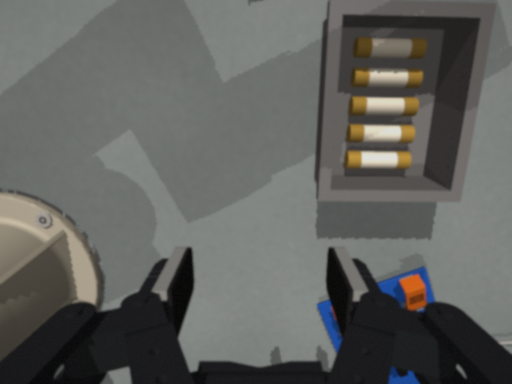

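The wrist view shows the box at the upper right, about (405,100), and cut off at the top. My shift was off because I did not account for the tool axes being turned. I'll compute the shifts by script.

```bash
cat > go.py <<'E'
import sys
from h import *
from scipy.spatial.transform import Rotation as R
# usage: go.py x y z yawdeg (direction of tool y from world x)
def go(x,y,z,deg):
    s=sensors.sense();A=R.from_euler("xyz",s["tcp_rot"])
    B=R.from_euler("xyz",[np.pi,0,np.radians(90+deg)])
    print(s["clock"],s["eef_pos"].round(1),"turn",(A.inv()*B).as_rotvec().round(4),"shift",(A.inv().apply(np.array([x,y,z])-s["eef_pos"])/1000).round(4))
if __name__=="__main__": go(*map(float,sys.argv[1:]))
E
python3 go.py 528 156.5 290 -9.4
```

```text
2.0 [375.4 120.6 289.9] turn [0.0004 0.0002 0.008 ] shift [ 0.0592  0.1452 -0.    ]
```

```bash
cat > go.py <<'E'
import sys,json,numpy as np
# commanded pose kept in cmd.json: x y z (mm) and yaw; "add t dx dy dz" records a move, "to x y z deg" works one out
try: c=json.load(open("cmd.json"))
except OSError: c=[375.3,120.3,290.28,1.4128]
a=list(map(float,sys.argv[2:]))
X=np.array([np.cos(c[3]),np.sin(c[3]),0]);Y=np.array([np.sin(c[3]),-np.cos(c[3]),0]);M=np.array([X,Y,[0,0,-1]])
if sys.argv[1]=="add":
    p=np.array(c[:3])+M.T@(np.array(a[1:])*1000);c=[*p,c[3]-a[0]];json.dump(c,open("cmd.json","w"))
print("cmd",np.round(c,4),"deg",round(np.degrees(c[3])-90,2))
if sys.argv[1]=="to": print("turn",round(c[3]-np.radians(90+a[3]),4),"shift",(M@(np.array(a[:3])-c[:3])/1000).round(4))
E
python3 go.py to 528 156.5 290.28 -9.4
```

```text
cmd [375.3    120.3    290.28     1.4128] deg -9.05
turn 0.0061 shift [0.0598 0.1451 0.    ]
```

Emit:
move_arm:
  motion:
    - [0,0,0.006,0.02,0.0484,0,0.06]
    - [0,0,0.006,0.04,0.0967,0,0.06]
    - [0,0,0.006,0.06,0.145,0,0.06]
    - [0,0,0.006,0.06,0.145,0,0.06]
    - [0,0,0.006,0.06,0.145,0,0.06]

```text
clock: 2.62
eef_pos: [527.1, 155.4, 288.4]
tcp_rot: [-3.138, 0.002, 1.406]
contact_force: [-1.1, -0.0, 0.7]
opening: 0.7
grasp_force: 0.0
```

```bash
python3 go.py add 0.006 0.06 0.145 0; python3 w.py w3; python3 -c "
from e import *
for z in (74,75,76): print(rim('w3.npz',np.array([529,155]),-9.4,z))
im,P,H=cloud('wrist','w3.npz')
# inner opening: complement inside the rim
z=P[...,2];c=np.array([528.,156.5]);xy=plane('w3.npz',75)
r=np.linalg.norm(xy-c,axis=-1)
b=((~((z>68)&(z<82)))&(r<130)).astype(np.uint8)
k,l,st,cc=cv2.connectedComponentsWithStats(b)
i=l[np.unravel_index(r.argmin(),r.shape)];print(st[i]);print('open',edges(xy[l==i],c,np.radians(-9.4)))"; python3 go.py to 523.6 -186.2 80 13.4
```

```text
cmd [527.9343 156.7384 290.28     1.4068] deg -9.4
2.625 [527.1 155.4 288.4] [-3.1383e+00  1.8000e-03  1.4055e+00] [-1.1 -0.   0.7] [ 0.28  0.19  1.73 -0.    1.23  0.45]
table 1.1645361805618961
lid [15.44846185 16.94703211 18.54286071] (array([555.2,  -8.6]), array([329.6, 172.1]), 69.23) 3339
rim [ 180   63  164  186 8530] 75.94756200940668 (array([527.6, 155.8]), array([200.1, 161.4]), 80.53)
(array([527.7, 155.7]), [np.float64(160.5), np.float64(200.0)], array([-9.34, -9.55, -9.34, -9.47]))
(array([527.7, 155.9]), [np.float64(160.0), np.float64(199.4)], array([-9.34, -9.53, -9.34, -9.47]))
(array([527.8, 156.1]), [np.float64(159.6), np.float64(198.9)], array([-9.31, -9.52, -9.34, -9.47]))
[  195    77   134   159 19692]
open (array([528.1, 158.1]), [np.float64(130.9), np.float64(168.9)], array([-9.34, -9.62, -9.58, -9.47]))
cmd [527.9343 156.7384 290.28     1.4068] deg -9.4
turn -0.3979 shift [-0.339   0.0517  0.2103]
```

```bash
python3 -c "
from rig import *
import numpy as np
for f,c in (('w1',[525,-187,231.28,1.8028]),('w3',[527.93,156.74,290.28,1.4068])):
    T=np.load(f+'.npz')['T'];y=c[3];M=np.array([[np.cos(y),np.sin(y),0],[np.sin(y),-np.cos(y),0],[0,0,-1]])
    print((M@(T[:3,3]-c[:3])).round(2),(M@T[:3,:3]).round(4).tolist())
for i in range(4):
    s=sensors.sense();print(s['clock'],s['eef_pos'].round(2),camera_params('wrist')['world_from_camera'][:3,3].round(2),s['qvel'].round(3));grab_frame('wrist')
"
```

```text
[  76.13    0.61 -143.68] [[-0.0013, -0.9552, -0.296], [1.0, -0.0009, -0.0012], [0.0009, -0.296, 0.9552]]
[  75.11    0.31 -141.68] [[-0.0012, -0.9544, -0.2985], [1.0, 0.0003, -0.0047], [0.0046, -0.2985, 0.9544]]
2.675 [526.84 155.57 288.97] [540.09 230.93 432.59] [ 0.008 -0.022  0.001  0.001  0.001  0.001]
2.725 [526.84 155.81 289.53] [539.93 231.11 433.18] [ 0.008 -0.016 -0.004 -0.001  0.     0.001]
2.775 [526.96 156.03 289.97] [539.91 231.3  433.66] [ 0.007 -0.008 -0.007  0.     0.     0.   ]
2.825 [527.13 156.24 290.32] [539.96 231.48 434.01] [ 0.004 -0.005 -0.008 -0.     0.003  0.001]
```

```bash
python3 go.py to 523.3 -185.7 100 13.3;python3 go.py to 523.3 -185.7 26.5 13.3
```

```text
cmd [527.9343 156.7384 290.28     1.4068] deg -9.4
turn -0.3961 shift [-0.3386  0.0513  0.1903]
cmd [527.9343 156.7384 290.28     1.4068] deg -9.4
turn -0.3961 shift [-0.3386  0.0513  0.2638]
```

Emit:
move_arm:
  motion:
    - [0,0,-0.066,-0.0555,0.0085,0.01,0.06]
    - [0,0,-0.132,-0.111,0.017,0.03,0.06]
    - [0,0,-0.198,-0.167,0.0255,0.06,0.06]
    - [0,0,-0.264,-0.222,0.034,0.085,0.06]
    - [0,0,-0.33,-0.278,0.0425,0.11,0.06]
    - [0,0,-0.396,-0.3386,0.0513,0.13,0.06]
    - [0,0,-0.396,-0.3386,0.0513,0.17,0.06]
    - [0,0,-0.396,-0.3386,0.0513,0.19,0.06]

```text
clock: 3.88
eef_pos: [521.9, -186.4, 98.9]
tcp_rot: [-3.14, -0.001, 1.801]
contact_force: [-0.2, 0.1, 0.4]
opening: 0.7
grasp_force: 0.0
```

```bash
python3 go.py add -0.396 -0.3386 0.0513 0.19; python3 go.py to 523.3 -185.7 26.5 13.3
```

```text
cmd [ 523.2655 -185.6939  100.28      1.8028] deg 13.29
cmd [ 523.2655 -185.6939  100.28      1.8028] deg 13.29
turn -0.0001 shift [-0.      0.      0.0738]
```

Emit:
move_arm:
  motion:
    - [0,0,0,0,0,0.025,0.06]
    - [0,0,0,0,0,0.05,0.06]
    - [0,0,0,0,0,0.07,0.06]
    - [0,0,0,0,0,0.0735,0.06]
    - [0,0,0,0,0,0.0735,0.06]
    - [0,0,0,0,0,0.0735,0.06]
    - [0,0,0,0,0,0.0735,0.03]
    - [0,0,0,0,0,0.0735,0.0]
  grip_force: 60

```text
clock: 4.88
eef_pos: [523.5, -185.8, 27.2]
tcp_rot: [3.141, 0.0, 1.803]
contact_force: [0.8, -0.0, 0.4]
opening: 0.281
grasp_force: 0.0
```

Emit:
move_arm:
  motion:
    - [0,0,0,0,0,0,0]
    - [0,0,0,0,0,0,0]
    - [0,0,0,0,0,0,0]
    - [0,0,0,0,0,0,0]

```text
clock: 5.38
eef_pos: [523.4, -185.8, 27.2]
tcp_rot: [3.141, 0.0, 1.803]
contact_force: [-1.5, 0.9, 6.1]
opening: 0.152
grasp_force: 60.6
```

Emit:
move_arm:
  motion:
    - [0,0,0,0,0,-0.01,0]
    - [0,0,0,0,0,-0.03,0]
    - [0,0,0,0,0,-0.06,0]
    - [0,0,0,0,0,-0.09,0]
    - [0,0,0,0,0,-0.12,0]
    - [0,0,0,0,0,-0.14,0]
    - [0,0,0,0,0,-0.15,0]
    - [0,0,0,0,0,-0.15,0]

```text
clock: 6.38
eef_pos: [523.2, -185.6, 176.9]
tcp_rot: [3.141, 0.0, 1.803]
contact_force: [0.2, 0.8, -6.2]
opening: 0.149
grasp_force: 59.2
```

```bash
python3 go.py add 0 0 0 0.0735;python3 go.py add 0 0 0 -0.15; python3 go.py to 527.75 155.9 176.78 -9.43; python3 w.py w4; python3 -c "
from e import *
import json
c=json.load(open('cmd.json'))
for z in (165,166,167): print(lid('w4.npz',np.array(c[:2]),13.3,z))"
```

```text
cmd [ 523.2655 -185.6939   26.78      1.8028] deg 13.29
cmd [ 523.2655 -185.6939  176.78      1.8028] deg 13.29
cmd [ 523.2655 -185.6939  176.78      1.8028] deg 13.29
turn 0.3966 shift [ 0.3314  0.0829 -0.    ]
6.375 [ 523.2 -185.6  176.9] [3.1413e+00 2.0000e-04 1.8029e+00] [ 0.2  0.8 -6.2] [-0.34  0.31  1.84 -0.    1.   -0.58]
table 1.0511940424484862
lid [165.70024442 166.72018394 167.78898182] (array([ 516.6, -155.8]), array([160.1, 136.2]), 13.86) 63201
(array([ 515. , -149.8]), [np.float64(159.5), np.float64(124.7)], array([13.36, 13.17, 13.5 , 13.44]))
(array([ 515. , -149.5]), [np.float64(158.5), np.float64(123.9)], array([13.37, 13.17, 13.49, 13.44]))
(array([ 515. , -149.5]), [np.float64(157.4), np.float64(123.6)], array([13.37, 13.17, 13.51, 13.44]))
```

View pics/w4.png

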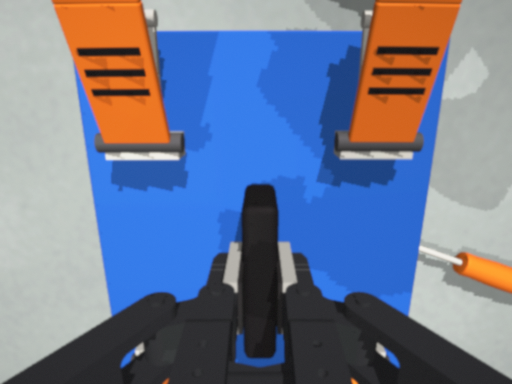

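The lid hangs level and square in the grip: handle at (260,270), far edge straight along row 32. Carrying it over.

Emit:
move_arm:
  motion:
    - [0,0,0.03,0.028,0.007,0,0]
    - [0,0,0.1,0.083,0.021,0,0]
    - [0,0,0.17,0.138,0.0345,0,0]
    - [0,0,0.24,0.193,0.048,0,0]
    - [0,0,0.31,0.248,0.062,0,0]
    - [0,0,0.37,0.303,0.076,0,0]
    - [0,0,0.3966,0.3314,0.0829,0,0]
    - [0,0,0.3966,0.3314,0.0829,0,0]

```text
clock: 7.42
eef_pos: [526.9, 157.9, 175.5]
tcp_rot: [-3.14, 0.0, 1.409]
contact_force: [0.7, -0.3, -6.4]
opening: 0.147
grasp_force: 59.1
```

```bash
python3 go.py add .3966 .3314 .0829 0; python3 go.py to 527.75 155.9 92 -9.43; python3 -c "
from h import *
for n in('scene','side'):
    im,P,H=cloud(n);x,y,z=P[...,0],P[...,1],P[...,2]
    b=(H[...,0]>100)&(H[...,0]<125)&(H[...,1]>150)&(z>120)&(z<200)&(x>350)&(x<700)&(y<300)&(y>0)
    print(n,np.nanmedian(z[b]),rect(P[b][:,:2]),b.sum())
print(sensors.sense()['eef_pos'],sensors.sense()['tcp_rot'])
"
```

```text
cmd [527.7462 155.8882 176.78     1.4062] deg -9.43
cmd [527.7462 155.8882 176.78     1.4062] deg -9.43
turn -0.0 shift [0.     0.     0.0848]
scene 163.30868949201158 (array([528.9, 158.6]), array([204.1, 161.4]), 80.11) 1907
side 164.70558199186132 (array([525.3, 153.5]), array([202.8, 157.7]), 81.26) 1526
[526.96987195 155.68573066 175.63582011] [-3.13971721e+00  1.26479250e-03  1.40749738e+00]
```

Emit:
move_arm:
  motion:
    - [0,0,0,0,0,0.01,0]
    - [0,0,0,0,0,0.03,0]
    - [0,0,0,0,0,0.05,0]
    - [0,0,0,0,0,0.062,0]
    - [0,0,0,0,0,0.066,0]
    - [0,0,0,0,0,0.066,0]
    - [0,0,0,0,0,0.066,0]
    - [0,0,0,0,0,0.066,0]

```text
clock: 8.52
eef_pos: [528.1, 156.0, 111.4]
tcp_rot: [3.141, -0.0, 1.406]
contact_force: [0.5, -0.1, -7.2]
opening: 0.148
grasp_force: 58.9
```

Emit:
move_arm:
  motion:
    - [0,0,0,0,0,0.002,0]
    - [0,0,0,0,0,0.004,0]
    - [0,0,0,0,0,0.006,0]
    - [0,0,0,0,0,0.008,0]
    - [0,0,0,0,0,0.01,0]
    - [0,0,0,0,0,0.012,0]
    - [0,0,0,0,0,0.012,0]

```text
clock: 9.4
eef_pos: [527.6, 155.9, 98.6]
tcp_rot: [-3.141, 0.0, 1.406]
contact_force: [0.1, -0.2, -6.5]
opening: 0.148
grasp_force: 59.0
```

Emit:
move_arm:
  motion:
    - [0,0,0,0,0,0.001,0]
    - [0,0,0,0,0,0.002,0]
    - [0,0,0,0,0,0.003,0]
    - [0,0,0,0,0,0.004,0]
    - [0,0,0,0,0,0.004,0]
    - [0,0,0,0,0,0.004,0]

```text
clock: 10.15
eef_pos: [527.8, 155.9, 94.8]
tcp_rot: [-3.142, -0.0, 1.406]
contact_force: [-0.2, -0.7, -7.1]
opening: 0.149
grasp_force: 59.0
```

Emit:
move_arm:
  motion:
    - [0,0,0,0,0,0.0005,0]
    - [0,0,0,0,0,0.001,0]
    - [0,0,0,0,0,0.0015,0]
    - [0,0,0,0,0,0.002,0]
    - [0,0,0,0,0,0.0025,0]
    - [0,0,0,0,0,0.003,0]
    - [0,0,0,0,0,0.003,0]

```text
clock: 11.02
eef_pos: [527.8, 155.9, 92.3]
tcp_rot: [3.141, -0.0, 1.406]
contact_force: [-2.4, -0.5, 3.1]
opening: 0.149
grasp_force: 60.5
```

Emit:
move_arm:
  motion:
    - [0,0,0,0,0,0.0005,0]
    - [0,0,0,0,0,0.0005,0]
    - [0,0,0,0,0,0.0005,0.02]
    - [0,0,0,0,0,0.0005,0.04]
    - [0,0,0,0,0,0.0005,0.06]
    - [0,0,0,0,0,0.0005,0.06]
    - [0,0,0,0,0,-0.03,0.06]
    - [0,0,0,0,0,-0.06,0.06]

```text
clock: 12.02
eef_pos: [527.5, 155.8, 152.2]
tcp_rot: [-3.141, 0.0, 1.406]
contact_force: [0.4, 0.9, 0.1]
opening: 0.701
grasp_force: 0.0
```

Emit:
move_arm:
  motion:
    - [0,0,0,0,0,-0.06,0.06]
    - [0,0,0,0,0,-0.12,0.0]
    - [0,0,0,0,0,-0.138,0.0]
    - [0,0,0,0,0,-0.138,0.0]
    - [0,0,0,0,0,-0.138,0]
    - [0,0,0,0,0,-0.138,0.0]
    - [0,0,0,0,0,-0.138,0.0]

```text
clock: 12.9
eef_pos: [527.3, 155.8, 288.5]
tcp_rot: [-3.14, 0.001, 1.406]
contact_force: [0.4, -0.4, -0.2]
opening: 0.002
grasp_force: 0.0
```

```bash
for a in .066 .012 .004 .003 -.06 -.138; do python3 go.py add 0 0 0 $a;done|tail -1; python3 w.py w5; python3 -c "
from e import *
print(lid('w5.npz',np.array([527.75,155.9]),-9.4,81))
im,P,H=cloud('wrist','w5.npz');z=P[...,2]
o=(H[...,0]<16)&(H[...,1]>170)&(H[...,2]>100)&(z>70)&(z<200)
k,l,st,c=cv2.connectedComponentsWithStats(o.astype(np.uint8))
for i in range(1,k):
    if st[i,4]>100: print(st[i],np.nanmedian(P[l==i],0).round(1),np.nanpercentile(z[l==i],[5,95]).round(1),rect(P[l==i][:,:2]))
"
```

```text
cmd [527.7462 155.8882 289.78     1.4062] deg -9.43
12.9 [527.3 155.8 288.5] [-3.1397e+00  9.0000e-04  1.4063e+00] [ 0.4 -0.4 -0.2] [ 0.28  0.19  1.73 -0.    1.23  0.45]
table 1.0850882549233347
lid [80.78260687 82.02579521 83.34504251] (array([527.5, 156.2]), array([197.6, 157.9]), 80.47) 21031
(array([528.8, 162.2]), [np.float64(157.3), np.float64(185.3)], array([-9.29, -9.55, -9.58, -9.04]))
[ 189   47   34   64 1579] [494.8 249.9 118. ] [105.5 126.4] (array([494.6, 246.6]), array([54. , 24.5]), 80.39)
[ 299   47   33   64 1545] [588.8 233.6 114.3] [103.1 122.8] (array([588.8, 231.1]), array([54.5, 25. ]), 81.11)
[ 202  222   25   52 1181] [467.8  84.8 112.6] [102.2 122.8] (array([467.7,  84.6]), array([48.4, 24.7]), 80.8)
[ 294  223   26   52 1230] [561.7  68.1 114.6] [103.3 124.4] (array([561.7,  68.4]), array([48.6, 25. ]), 79.6)
```

View pics/w5.png

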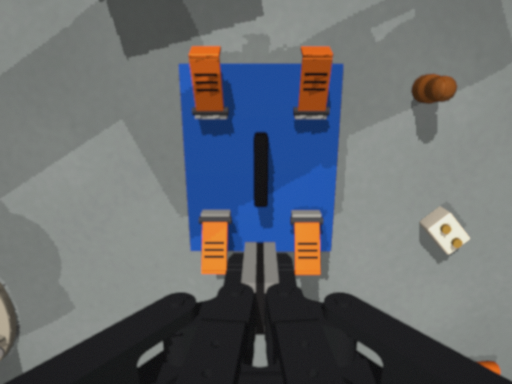

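The lid is seated: plate at 81 mm, centred within about 0.5 mm, all four clips still up. The lamp at (433,88) and the insulator at (445,230) are undisturbed. Next are the clips, starting at +x+y.

```bash
python3 go.py to 588.8 234.0 128.78 -9.43;
```

```text
cmd [527.7462 155.8882 289.78     1.4062] deg -9.43
turn -0.0 shift [0.0871 0.0474 0.161 ]
```

Emit:
move_arm:
  motion:
    - [0,0,0,0.04,0.022,0.03,0]
    - [0,0,0,0.0871,0.0474,0.06,0]
    - [0,0,0,0.0871,0.0474,0.11,0]
    - [0,0,0,0.0871,0.0474,0.15,0]
    - [0,0,0,0.0871,0.0474,0.161,0]
    - [0,0,0,0.0871,0.0474,0.166,0]
    - [0,0,0,0.0871,0.0474,0.171,0]
    - [0,0,0,0.0871,0.0474,0.171,0]

```text
clock: 13.95
eef_pos: [589.4, 234.2, 119.8]
tcp_rot: [3.14, -0.001, 1.406]
contact_force: [0.3, 1.1, -0.2]
opening: 0.0
grasp_force: 0.0
```

Emit:
move_arm:
  motion:
    - [0,0,0,0,0,0.003,0]
    - [0,0,0,0,0,0.006,0]
    - [0,0,0,0,0,0.009,0]
    - [0,0,0,0,0,0.011,0]
    - [0,0,0,0,0,0.011,0]

```text
clock: 14.58
eef_pos: [588.6, 234.0, 107.5]
tcp_rot: [-3.141, 0.0, 1.406]
contact_force: [-0.0, -0.3, 0.5]
opening: -0.001
grasp_force: 0.0
```

Emit:
move_arm:
  motion:
    - [0,0,0,0,0,0.0007,0]
    - [0,0,0,0,0,0.0014,0]
    - [0,0,0,0,0,0.002,0]
    - [0,0,0,0,0,0.002,0]

```text
clock: 15.08
eef_pos: [588.8, 234.1, 105.8]
tcp_rot: [3.142, 0.0, 1.406]
contact_force: [0.6, 0.6, -0.2]
opening: 0.001
grasp_force: 0.1
```

Emit:
move_arm:
  motion:
    - [0,0,0,0,0,0.0007,0]
    - [0,0,0,0,0,0.0014,0]
    - [0,0,0,0,0,0.002,0]
    - [0,0,0,0,0,0.002,0]

```text
clock: 15.58
eef_pos: [589.0, 234.3, 103.9]
tcp_rot: [3.141, -0.0, 1.406]
contact_force: [-0.2, 1.2, 2.7]
opening: -0.001
grasp_force: 1.1
```

Emit:
move_arm:
  motion:
    - [0,0,0,0,0,0.0005,0]
    - [0,0,0,0,0,0.001,0]
    - [0,0,0,0,0,0.0015,0]
    - [0,0,0,0,0,0.0015,0]

```text
clock: 16.08
eef_pos: [589.1, 234.4, 103.0]
tcp_rot: [3.141, -0.001, 1.406]
contact_force: [-2.0, 2.2, 7.6]
opening: -0.001
grasp_force: 3.9
```

Emit:
move_arm:
  motion:
    - [0,0,0,0,0,0.0005,0]
    - [0,0,0,0,0,0.001,0]
    - [0,0,0,0,0,0.001,0]

```text
clock: 16.45
eef_pos: [588.4, 233.7, 100.8]
tcp_rot: [-3.141, 0.001, 1.406]
contact_force: [-0.1, -0.5, -0.2]
opening: 0.004
grasp_force: 0.0
```

Emit:
move_arm:
  motion:
    - [0,0,0,0,0,0.0005,0]
    - [0,0,0,0,0,0.001,0]
    - [0,0,0,0,0,0.001,0]

```text
clock: 16.82
eef_pos: [588.7, 234.0, 100.1]
tcp_rot: [-3.141, 0.0, 1.406]
contact_force: [-0.6, 0.2, 0.5]
opening: -0.0
grasp_force: 0.0
```

Emit:
move_arm:
  motion:
    - [0,0,0,0,0,0.0004,0]
    - [0,0,0,0,0,0.0008,0]
    - [0,0,0,0,0,0.0008,0]

```text
clock: 17.2
eef_pos: [588.9, 234.1, 99.8]
tcp_rot: [3.141, -0.0, 1.406]
contact_force: [-1.3, -0.9, 4.5]
opening: 0.0
grasp_force: 2.2
```

```bash
python3 go.py add 0 .0871 .0474 .1903; python3 go.py to 466.4 78 119.48 -9.43; python3 go.py add 0 0 0 0
```

```text
cmd [588.7773 234.0443  99.48     1.4062] deg -9.43
cmd [588.7773 234.0443  99.48     1.4062] deg -9.43
turn -0.0 shift [-0.174  -0.0952 -0.02  ]
cmd [588.7773 234.0443  99.48     1.4062] deg -9.43
```

Emit:
move_arm:
  motion:
    - [0,0,0,0,0,-0.05,0]
    - [0,0,0,-0.044,-0.024,-0.06,0]
    - [0,0,0,-0.088,-0.048,-0.06,0]
    - [0,0,0,-0.132,-0.072,-0.06,0]
    - [0,0,0,-0.174,-0.0952,-0.06,0]
    - [0,0,0,-0.174,-0.0952,-0.04,0]
    - [0,0,0,-0.174,-0.0952,-0.02,0]
    - [0,0,0,-0.174,-0.0952,-0.02,0]

```text
clock: 18.2
eef_pos: [465.4, 77.8, 118.5]
tcp_rot: [-3.139, 0.001, 1.406]
contact_force: [-0.5, -0.0, 0.2]
opening: 0.003
grasp_force: 0.0
```

```bash
python3 go.py add 0 -.174 -.0952 -.02; cat > clips.py <<'E'
from h import *
c=np.array([527.6,156.0]);a=np.radians(-9.43);ex=np.array([np.cos(a),np.sin(a)]);ey=np.array([-ex[1],ex[0]])
for n in("scene","side"):
    im,P,H=cloud(n);d=P[...,:2]-c;u=d@ex;v=d@ey
    o=(H[...,0]<16)&(H[...,1]>150)&(H[...,2]>80)&(P[...,2]>85)&(P[...,2]<160)
    for k,(sx,sy) in enumerate([(1,1),(-1,1),(-1,-1),(1,-1)],1):
        m=o&(abs(u*sx-47)<22)&(v*sy>55)&(v*sy<125)
        if m.sum()>8: print(n,k,m.sum(),"z",np.nanpercentile(P[m][:,2],[5,95]).round(0),"slope",np.polyfit(v[m]*sy,P[m][:,2],1)[0].round(2))
E
python3 clips.py
```

```text
cmd [466.3534  77.9949 119.48     1.4062] deg -9.43
scene 1 156 z [ 89. 101.] slope -0.07
scene 2 118 z [103. 125.] slope 0.3
scene 3 96 z [ 99. 120.] slope 0.48
scene 4 101 z [100. 119.] slope 0.5
side 1 79 z [ 97. 103.] slope -0.0
side 3 75 z [105. 123.] slope -0.24
side 4 98 z [105. 125.] slope 0.23
```

Emit:
move_arm:
  motion:
    - [0,0,0,0,0,0.003,0]
    - [0,0,0,0,0,0.006,0]
    - [0,0,0,0,0,0.009,0]
    - [0,0,0,0,0,0.012,0]
    - [0,0,0,0,0,0.013,0]
    - [0,0,0,0,0,0.013,0]

```text
clock: 19.05
eef_pos: [466.3, 78.0, 106.4]
tcp_rot: [-3.141, 0.0, 1.406]
contact_force: [0.0, 0.7, 0.7]
opening: -0.004
grasp_force: 0.0
```

Emit:
move_arm:
  motion:
    - [0,0,0,0,0,0.0007,0]
    - [0,0,0,0,0,0.0014,0]
    - [0,0,0,0,0,0.002,0]
    - [0,0,0,0,0,0.002,0]

```text
clock: 19.55
eef_pos: [466.4, 78.0, 104.5]
tcp_rot: [-3.142, 0.0, 1.406]
contact_force: [-0.9, 0.1, -0.3]
opening: -0.001
grasp_force: 0.2
```

Emit:
move_arm:
  motion:
    - [0,0,0,0,0,0.0005,0]
    - [0,0,0,0,0,0.001,0]
    - [0,0,0,0,0,0.0015,0]
    - [0,0,0,0,0,0.0015,0]

```text
clock: 20.05
eef_pos: [466.4, 78.1, 102.9]
tcp_rot: [3.142, -0.0, 1.406]
contact_force: [0.5, -0.5, 1.0]
opening: 0.004
grasp_force: 0.2
```

Emit:
move_arm:
  motion:
    - [0,0,0,0,0,0.0005,0]
    - [0,0,0,0,0,0.001,0]
    - [0,0,0,0,0,0.0015,0]
    - [0,0,0,0,0,0.0015,0]

```text
clock: 20.55
eef_pos: [466.5, 78.0, 101.8]
tcp_rot: [3.141, 0.0, 1.406]
contact_force: [-2.3, -1.4, 8.0]
opening: -0.002
grasp_force: 3.7
```

Emit:
move_arm:
  motion:
    - [0,0,0,0,0,0.0005,0]
    - [0,0,0,0,0,0.001,0]
    - [0,0,0,0,0,0.001,0]

```text
clock: 20.92
eef_pos: [466.2, 78.1, 100.3]
tcp_rot: [-3.141, -0.0, 1.406]
contact_force: [0.1, 0.4, -0.2]
opening: -0.001
grasp_force: 0.0
```

```bash
python3 go.py add 0 0 0 .019; python3 go.py to 494.9 249.6 118.48 -9.43
```

```text
cmd [466.3534  77.9949 100.48     1.4062] deg -9.43
cmd [466.3534  77.9949 100.48     1.4062] deg -9.43
turn -0.0 shift [ 0.174  0.    -0.018]
```

Emit:
move_arm:
  motion:
    - [0,0,0,0,0,-0.05,0]
    - [0,0,0,0.05,0,-0.055,0]
    - [0,0,0,0.1,0,-0.055,0]
    - [0,0,0,0.15,0,-0.055,0]
    - [0,0,0,0.174,0,-0.05,0]
    - [0,0,0,0.174,0,-0.03,0]
    - [0,0,0,0.174,0,-0.018,0]
    - [0,0,0,0.174,0,-0.018,0]

```text
clock: 21.92
eef_pos: [494.0, 248.7, 117.3]
tcp_rot: [-3.139, 0.002, 1.406]
contact_force: [-0.1, -0.4, -0.2]
opening: 0.001
grasp_force: 0.0
```

```bash
python3 go.py add 0 .174 0 -.018; python3 clips.py
```

```text
cmd [494.864  249.6432 118.48     1.4062] deg -9.43
scene 1 160 z [ 91. 101.] slope -0.07
scene 2 98 z [103. 119.] slope 0.17
scene 3 107 z [ 95. 101.] slope -0.03
scene 4 57 z [102. 119.] slope 0.42
side 1 79 z [ 98. 103.] slope 0.0
side 2 74 z [102. 116.] slope 0.34
side 3 126 z [ 88. 102.] slope -0.07
side 4 99 z [103. 123.] slope 0.25
```

Clips 1 and 3 are shut and 2 and 4 are up. Pressing clip 2.

Emit:
move_arm:
  motion:
    - [0,0,0,0,0,0.003,0]
    - [0,0,0,0,0,0.006,0]
    - [0,0,0,0,0,0.009,0]
    - [0,0,0,0,0,0.011,0]
    - [0,0,0,0,0,0.011,0]

```text
clock: 22.65
eef_pos: [494.8, 249.7, 107.3]
tcp_rot: [-3.141, 0.0, 1.406]
contact_force: [0.3, -0.6, 0.0]
opening: -0.002
grasp_force: 0.0
```

Emit:
move_arm:
  motion:
    - [0,0,0,0,0,0.0007,0]
    - [0,0,0,0,0,0.0014,0]
    - [0,0,0,0,0,0.002,0]
    - [0,0,0,0,0,0.002,0]

```text
clock: 23.15
eef_pos: [494.7, 249.5, 105.3]
tcp_rot: [-3.141, 0.0, 1.406]
contact_force: [-0.2, -0.2, 0.2]
opening: -0.003
grasp_force: 0.0
```

Emit:
move_arm:
  motion:
    - [0,0,0,0,0,0.0005,0]
    - [0,0,0,0,0,0.001,0]
    - [0,0,0,0,0,0.0015,0]
    - [0,0,0,0,0,0.0015,0]

```text
clock: 23.65
eef_pos: [494.9, 249.7, 104.2]
tcp_rot: [3.142, -0.0, 1.406]
contact_force: [-1.0, -0.5, 4.7]
opening: 0.003
grasp_force: 2.2
```

Emit:
move_arm:
  motion:
    - [0,0,0,0,0,0.0005,0]
    - [0,0,0,0,0,0.001,0]
    - [0,0,0,0,0,0.001,0]

```text
clock: 24.02
eef_pos: [495.0, 249.7, 102.9]
tcp_rot: [3.141, -0.0, 1.406]
contact_force: [-0.5, 0.8, -0.1]
opening: 0.002
grasp_force: 0.0
```

Emit:
move_arm:
  motion:
    - [0,0,0,0,0,0.0005,0]
    - [0,0,0,0,0,0.001,0]
    - [0,0,0,0,0,0.001,0]

```text
clock: 24.4
eef_pos: [494.9, 249.6, 101.9]
tcp_rot: [-3.141, 0.0, 1.406]
contact_force: [0.1, 0.1, -0.2]
opening: -0.0
grasp_force: 0.0
```

Emit:
move_arm:
  motion:
    - [0,0,0,0,0,0.0004,0]
    - [0,0,0,0,0,0.0008,0]
    - [0,0,0,0,0,0.0008,0]

```text
clock: 24.78
eef_pos: [494.9, 249.7, 101.5]
tcp_rot: [3.142, -0.0, 1.406]
contact_force: [-1.0, -1.2, 6.0]
opening: 0.002
grasp_force: 2.8
```

```bash
python3 go.py add 0 0 0 .0173; python3 go.py to 560.3 62.4 119.18 -9.43
```

```text
cmd [494.864  249.6432 101.18     1.4062] deg -9.43
cmd [494.864  249.6432 101.18     1.4062] deg -9.43
turn -0.0 shift [-0.174   0.0952 -0.018 ]
```

Hard stop felt at 101.6. On to clip 4.

Emit:
move_arm:
  motion:
    - [0,0,0,0,0,-0.05,0]
    - [0,0,0,-0.044,0.024,-0.06,0]
    - [0,0,0,-0.088,0.048,-0.06,0]
    - [0,0,0,-0.132,0.072,-0.06,0]
    - [0,0,0,-0.174,0.0952,-0.06,0]
    - [0,0,0,-0.174,0.0952,-0.04,0]
    - [0,0,0,-0.174,0.0952,-0.018,0]
    - [0,0,0,-0.174,0.0952,-0.018,0]

```text
clock: 25.78
eef_pos: [559.1, 62.1, 117.8]
tcp_rot: [-3.139, 0.001, 1.406]
contact_force: [-0.7, 0.5, 0.6]
opening: -0.003
grasp_force: 0.0
```

```bash
python3 go.py add 0 -.174 .0952 -.018; python3 clips.py
```

```text
cmd [560.2667  62.396  119.18     1.4062] deg -9.43
scene 1 156 z [ 91. 101.] slope -0.08
scene 2 151 z [ 91. 103.] slope -0.09
scene 3 107 z [ 96. 100.] slope -0.03
scene 4 105 z [100. 119.] slope 0.41
side 2 92 z [ 99. 105.] slope -0.02
side 3 129 z [ 90. 102.] slope -0.09
side 4 73 z [105. 121.] slope -0.09
```

Emit:
move_arm:
  motion:
    - [0,0,0,0,0,0.003,0]
    - [0,0,0,0,0,0.006,0]
    - [0,0,0,0,0,0.009,0]
    - [0,0,0,0,0,0.011,0]
    - [0,0,0,0,0,0.011,0]

```text
clock: 26.5
eef_pos: [560.2, 62.4, 108.0]
tcp_rot: [-3.141, 0.0, 1.406]
contact_force: [-0.1, -0.4, 0.1]
opening: -0.001
grasp_force: 0.0
```

Emit:
move_arm:
  motion:
    - [0,0,0,0,0,0.0007,0]
    - [0,0,0,0,0,0.0014,0]
    - [0,0,0,0,0,0.002,0]
    - [0,0,0,0,0,0.002,0]

```text
clock: 27.0
eef_pos: [560.3, 62.4, 106.2]
tcp_rot: [3.142, -0.0, 1.406]
contact_force: [-0.3, 0.1, 0.9]
opening: 0.002
grasp_force: 0.1
```

Emit:
move_arm:
  motion:
    - [0,0,0,0,0,0.0005,0]
    - [0,0,0,0,0,0.001,0]
    - [0,0,0,0,0,0.0015,0]
    - [0,0,0,0,0,0.0015,0]

```text
clock: 27.5
eef_pos: [560.3, 62.3, 104.8]
tcp_rot: [3.142, 0.0, 1.406]
contact_force: [-0.6, -2.4, 3.5]
opening: 0.001
grasp_force: 1.5
```

Emit:
move_arm:
  motion:
    - [0,0,0,0,0,0.0005,0]
    - [0,0,0,0,0,0.001,0]
    - [0,0,0,0,0,0.001,0]

```text
clock: 27.88
eef_pos: [560.3, 62.6, 103.6]
tcp_rot: [3.142, -0.0, 1.406]
contact_force: [0.1, 0.4, -0.3]
opening: -0.002
grasp_force: 0.0
```

Emit:
move_arm:
  motion:
    - [0,0,0,0,0,0.0005,0]
    - [0,0,0,0,0,0.001,0]
    - [0,0,0,0,0,0.001,0]

```text
clock: 28.25
eef_pos: [560.2, 62.5, 102.5]
tcp_rot: [-3.141, -0.0, 1.406]
contact_force: [0.5, -0.2, 0.5]
opening: -0.0
grasp_force: 0.0
```

Snapped. Retreating straight up and checking.

Emit:
move_arm:
  motion:
    - [0,0,0,0,0,-0.03,0]
    - [0,0,0,0,0,-0.08,0]
    - [0,0,0,0.05,-0.02,-0.13,0]
    - [0,0,0,0.09,-0.047,-0.18,0]
    - [0,0,0,0.09,-0.047,-0.187,0]
    - [0,0,0,0.09,-0.047,-0.187,0]
    - [0,0,0,0.09,-0.047,-0.187,0]

```text
clock: 29.12
eef_pos: [528.3, 158.3, 288.5]
tcp_rot: [-3.14, 0.001, 1.406]
contact_force: [0.1, -0.1, -0.1]
opening: 0.001
grasp_force: 0.0
```

```bash
python3 clips.py; python3 w.py w6
```

```text
scene 1 163 z [ 92. 101.] slope -0.05
scene 2 142 z [ 93. 103.] slope -0.09
scene 3 103 z [ 96. 101.] slope -0.02
scene 4 120 z [ 98. 103.] slope -0.0
side 1 80 z [ 98. 103.] slope 0.0
side 2 91 z [ 99. 105.] slope -0.01
side 3 118 z [ 89. 102.] slope -0.1
side 4 112 z [ 89. 105.] slope -0.11
29.225 [528.3 158.  288.2] [-3.1395e+00  1.2000e-03  1.4053e+00] [-0.7 -0.3 -0.4] [ 0.29  0.19  1.73 -0.    1.23  0.45]
table 1.084272224975848
lid [80.81359318 82.04058932 83.32722404] (array([528. , 155.9]), array([197.4, 158. ]), 80.52) 20899
```

View pics/w6.png

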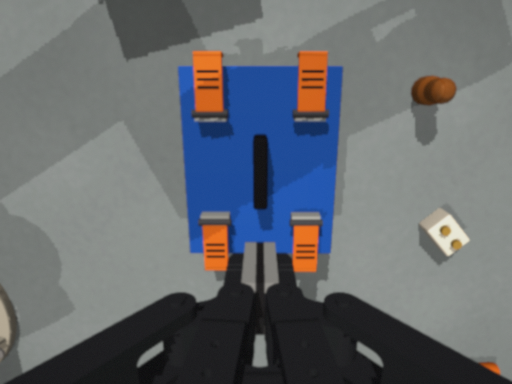

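All four clips are level: tips at (208,55), (313,55), (216,268) and (306,268). The lid is seated, and the lamp and insulator haven't moved. Handing in.

```bash
python3 -c "
from rig import *
print(order.sign_off())"
```

```text
the job is handed in; nothing more can be done
None
```

The lid is seated squarely on the box and all four clips are snapped shut in opposite-corner order (1, 3, 2, 4); the highest force I read while pressing was about 8 N. The job is handed in, but no pass/fail verdict came back.

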